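Sweep loose bottle caps into the catch tray

ROBOT

A 6-joint arm with a two-finger parallel gripper is mounted at the origin on the work surface. World frame = base frame: x ahead of the robot, y to its left, z up, the work surface at z = 0. Lengths are in mm, angles in rad, forces in N, time in s.
With the tool pointing down it reaches from about 300 to 775 mm from the base axis. Payload 14.6 kg.
Tool frame: the origin (TCP) lies on the centre line of the jaws, within the pads' length; the fingertips stand manip.tcp_to_tips ahead of it and the grasp point (between the pads) lies 5 mm behind it (manip.tcp_to_tips is the distance from the TCP to the fingertips, in mm); z points along the fingers, y is the direction in which the jaws open and shut (so a half turn about z gives the same grasp; the last joint's range is limited). The gripper opens to 94 mm and grips with 3 to 60 N. Pads are 16 mm wide; open, the fingers measure 119 mm over their backs; the gripper's body (75 mm by 177 mm) begins 78 mm behind the grasp point.
Start: joints at [1.264, 0.3, 1.521, -0, 1.321, -0.067], TCP at [130.628, 534.253, 219.446] pointing down, gripper open.
Joint ranges: [-3.03, 3.03], [-0.79, 2.21], [0.23, 2.52], [-1.04, 4.18], [0, 3.07], [-2.55, 2.55]. Speed limits (rad/s): [2.22, 2.22, 2.57, 3.14, 3.14, 3.14].

INTERFACE

Orientations are given as [roll, pitch, yaw] about the fixed x, y, z axes, in that order (R = Rz(yaw) Ry(pitch) Rx(roll)).
In Python, from cell import manip, optics, workorder gives the robot as it stands. The module is installed in compiled form; this text tells all that it offers.
- The arm moves only by the tool jog_arm, never from a script. Its argument "deltas" is text: rows parted by semicolons, each of 5 numbers parted by spaces: the shift along the tool's x, y, z in mm, then the turn about the tool's z in rad, then the finger opening in mm, from 0 to 94. In form: tx ty tz twist grip; .... A call has exactly 10 rows; each row is the pose to reach, as a shift and turn from the pose commanded when the call began, along the tool's axes at that moment; what a row does not reach only later rows make up. A row lasts 1/8 s, in which the tool goes at most 62.5 mm and 10.7 degrees, less where a joint would pass 70% of its speed; a pose out of reach is approached as far as the arm can. A call with a gripper value outside its range is refused whole. The fingers move at their own pace and stop on an object; "squeeze" is the grip in N (left out, the last holds). Time passes only in rows, so rows that repeat a pose let the fingers close, or fill a call up. It gives the time, the measured TCP pose, the force and the opening at its end, in the units of the state.
- manip.read_state(): the state, without advancing time (a new reading comes with each control period).
- optics.camera(name): name is "scene" or "top" or "wrist"; returns (picture, depth): 420x560x3 uint8, red, green, blue; 420x560 float32, mm along the optical axis (not along the pixel's ray), 0 where there is no reading.
- optics.get_calibration(name): a dict with "intrinsics" (3x3 intrinsics, pixels), "dist_coeffs" ([k1, k2, p1, p2, k3] as OpenCV has them; the pictures are not rectified), "R" (3x3) and "t" (3): a world point X has camera coordinates R X + t; the wrist camera has in their place "hand_eye" (4x4, takes a point from camera to tool coordinates, whose origin is the TCP and whose axes are the flange's). Camera axes: x right, y down, z forward; pixel columns grow to the right and rows downward; lengths in mm; the calibration is good to about 2 mm. A picture is of the moment at which its call begins: read the wrist's pose just before it. get_calibration takes no time and is no camera call.
- workorder.sign_off(): hands the job in, once; it reports no verdict.
The state is a dict: "clock": time; "joints": joint angles; "qd": joint speeds; "effort": joint torques, N m; "eef_pos": TCP position; "eef_rot": TCP orientation; "wrist_force": force on the tool from outside, world axes, zero at the start; "moment": the same for the moment, N m; "finger_gap": finger opening in mm.
Only numpy, scipy, OpenCV 4.12 (cv2) and the standard library are available. Lean on these libraries where they do the work, as an engineer would, in place of code of your own. Each camera call takes 0.05 s, during which the arm holds its last target.

TASK

Clear the lab bench: sweep the three loose blue bottle caps along the bench top through the open side of the white catch tray, until each lies flat and wholly inside it. Only push the caps, never pick them up, and leave the small vial, the beaker and the reagent bottle standing where they are.

Things in the scene. Friction and masses are not known exactly. Their poses are not given: they have to be found in the camera images.
- cap1_center (a point): centre, half-way up (9 mm above the bench), of one of three identical loose blue ribbed bottle caps, solid discs 40 mm in diameter (the ribs add under 1 mm) and 18 mm high, about 20 g, lying flat on the bench; they slide when pushed and stop when the push stops
- cap2_center (a point): centre, half-way up (9 mm above the bench), of one of three identical loose blue ribbed bottle caps, solid discs 40 mm in diameter (the ribs add under 1 mm) and 18 mm high, about 20 g, lying flat on the bench; they slide when pushed and stop when the push stops
- cap3_center (a point): centre, half-way up (9 mm above the bench), of one of three identical loose blue ribbed bottle caps, solid discs 40 mm in diameter (the ribs add under 1 mm) and 18 mm high, about 20 g, lying flat on the bench; they slide when pushed and stop when the push stops
- tray: white catch tray screwed to the bench, open on one side, without a sill: its floor is level with the bench top. Origin on the bench at the middle of the open side (marked by a flat yellow strip); x points into the tray, level; y runs along the open side; z up. Inside 220 mm wide (y from -110 to 110 mm) and 150 mm deep (x from 0 to 150 mm); two side walls and a back wall, 30 mm high, 6 mm thick. It does not move
- vial: small brown glass vial with a white cap, standing loose among the caps: 28 mm in diameter, 45 mm high, 40 g. Origin at the centre of its underside, z up. To be left alone
- beaker: small clear glass beaker, loose: 64 mm in diameter, 60 mm high, 90 g. Origin at the centre of its underside, z up. To be left alone
- reagent: brown reagent bottle with a red cap, loose: 66 mm in diameter, 150 mm high, 400 g. Origin at the centre of its underside, z up. To be left alone

How it is judged:
By the outcome, as a careful person would: the job done as asked, in the order asked, and still so for the second after the job is handed in, with the robot touching nothing.
It also fails if it takes over 72 s, if anything falls off the work surface, if the arm or the gripper's body presses on something with over 40 N, if the wrist force passes 120 N, or if a joint passes its speed limit or range.

## Working session

There is one attempt and no reset: what is moved stays moved. The work goes in short steps, Python scripts to look and compute and a tool call to move; the robot and the scene stay as the last step left them, time stands still between calls to the robot, and variables do not carry over. Pictures are saved under pics/ and viewed, and the job is handed in when it is done.

Besides the shell and the picture viewer there is one more tool, called after "Request:" as a command line: name --argument value ..., lists and objects as JSON in quotes. jog_arm: Moves the arm, as the interface text tells. Its arguments: {"type":"object","properties":{"deltas":{"type":"string"},"squeeze":{"type":"number"}},"required":["deltas"]}

```bash
mkdir -p pics
python3 - <<'E'
from cell import manip, optics, workorder
import cv2
s=manip.read_state();print(s, manip.tcp_to_tips)
for n in("top","scene"):
    p,d=optics.camera(n);cv2.imwrite(f"pics/{n}0.png",p[:,:,::-1]);c=optics.get_calibration(n);print(n,c)
E
```

```text
{'clock': 0.0, 'joints': array([ 1.26438276e+00,  3.00473159e-01,  1.52157004e+00,  2.00604541e-05,
        1.32067886e+00, -6.65753811e-02]), 'qd': array([ 0.00031349, -0.00138553, -0.0003807 ,  0.00011397,  0.00080217,
       -0.00037599]), 'effort': array([ 2.36655571e-03, -5.31807518e+01, -3.52739561e+01,  7.09346076e-02,
        2.43303092e-02, -9.79320271e-05]), 'eef_pos': array([130.56326616, 534.03452219, 218.88985688]), 'eef_rot': array([-3.14046705e+00, -9.45223513e-05,  2.90174944e+00]), 'wrist_force': array([0.54732985, 0.33101498, 0.3790901 ]), 'moment': array([-0.02210925, -0.00117442,  0.02880616]), 'finger_gap': 94.2160286549621} 14.0
top {'intrinsics': array([[499.22056062,   0.        , 288.10637938],
       [  0.        , 499.22056062, 212.43803921],
       [  0.        ,   0.        ,   1.        ]]), 'dist_coeffs': array([-0.08713643,  0.        ,  0.        ,  0.        ,  0.        ]), 'R': array([[ 0.00605412, -0.99983471,  0.01714336],
       [-0.98275198, -0.00911764, -0.18470361],
       [ 0.18482939, -0.01572945, -0.98264474]]), 't': array([-120.204711  ,  585.58024243,  838.78706516])}
scene {'intrinsics': array([[478.97899495,   0.        , 278.49438925],
       [  0.        , 478.97899495, 210.49583806],
       [  0.        ,   0.        ,   1.        ]]), 'dist_coeffs': array([-0.10871988,  0.        ,  0.        ,  0.        ,  0.        ]), 'R': array([[-0.05109801,  0.998651  ,  0.00922924],
       [ 0.63266814,  0.03951942, -0.77341402],
       [-0.77273541, -0.03368087, -0.63383403]]), 't': array([ 140.33511433, -372.5088769 , 1360.11717046])}
```

View pics/top0.png

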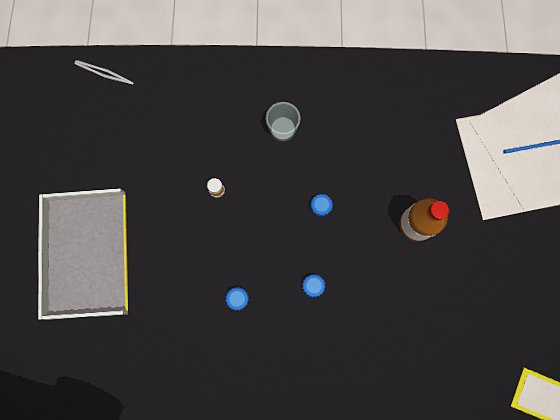

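View pics/scene0.png

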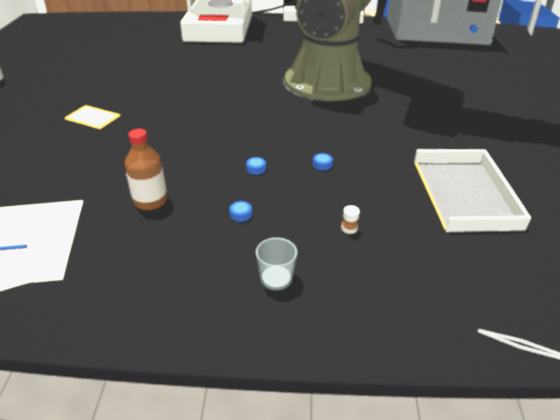

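The top view shows caps at (321,204), (314,286) and (237,298). The vial is at (215,187), the beaker at (283,121) and the reagent bottle at (420,222). The tray is at left, with its yellow open side at u≈126, v 190–314.

```bash
cat > h.py <<'E'
from cell import manip, optics, workorder
import cv2, numpy as np
def ray(cam,uv,z):
    c=optics.get_calibration(cam);K=c["intrinsics"]
    n=cv2.undistortPoints(np.array([[uv]],float),K,c["dist_coeffs"])[0,0]
    R=np.array(c["R"]);t=np.array(c["t"]);o=-R.T@t;d=R.T@np.array([n[0],n[1],1])
    return o+d*(z-o[2])/d[2]
def blobs(p,lo,hi,amin=30):
    h=cv2.cvtColor(p,cv2.COLOR_RGB2HSV);m=cv2.inRange(h,lo,hi)
    cs,_=cv2.findContours(m,cv2.RETR_EXTERNAL,cv2.CHAIN_APPROX_NONE)
    return [c for c in cs if cv2.contourArea(c)>amin],m
def look(cams=("top","scene"),save=None):
    for cam in cams:
        p,d=optics.camera(cam)
        if save: cv2.imwrite(f"pics/{save}_{cam}.png",p[:,:,::-1])
        for c in blobs(p,(100,120,60),(125,255,255))[0]:
            r=cv2.minAreaRect(c);uv=np.mean(c.reshape(-1,2),0) ; M=cv2.moments(c);uv=(M["m10"]/M["m00"],M["m01"]/M["m00"])
            print(cam,"blue",np.round(uv),np.round(ray(cam,uv,11)),cv2.contourArea(c))
E
python3 - <<'E'
from h import *
look(save="a")
p=cv2.imread("pics/top0.png")[:,:,::-1].copy()
for c in blobs(p,(22,120,80),(35,255,255))[0]:
    b=cv2.boxPoints(cv2.minAreaRect(c));print("yel",[ (np.round(q),np.round(ray("top",q,0))[:2]) for q in b])
print("vial cap top",ray("top",(215,184),45),ray("scene",(351,230),0), ray("scene",(351,210),45))
print("beaker",ray("top",(283,128),0),ray("scene",(276,278),0))
print("reag cap",ray("top",(440,210),150),ray("scene",(149,203),0))
for q in [(122,190),(40,195),(38,319),(127,314)]: print("wall",ray("top",q,30))
E
```

```text
top blue [237. 298.] [434. -24.  11.] 399.0
top blue [313. 285.] [ 459. -164.   11.] 397.0
top blue [321. 205.] [ 610. -179.   11.] 372.5
top blue [532. 146.] [ 734. -602.   11.] 117.0
scene blue [ 13. 247.] [ 737. -565.   11.] 32.5
scene blue [240. 211.] [ 615. -180.   11.] 383.0
scene blue [256. 166.] [ 464. -165.   11.] 287.5
scene blue [322. 161.] [439. -25.  11.] 279.5
scene blue [546.  18.] [-723.  940.   11.] 301.0
scene blue [516.  12.] [-780.  827.   11.] 663.5
scene blue [386.   9.] [-707.  258.   11.] 46.0
yel [(array([509., 408.], dtype=float32), array([ 234., -526.])), (array([523., 367.], dtype=float32), array([ 308., -558.])), (array([565., 381.], dtype=float32), array([ 279., -639.])), (array([551., 422.], dtype=float32), array([ 205., -606.]))]
yel [(array([122., 195.], dtype=float32), array([628., 203.])), (array([125., 195.], dtype=float32), array([628., 197.])), (array([128., 310.], dtype=float32), array([411., 179.])), (array([125., 310.], dtype=float32), array([410., 184.]))]
vial cap top [640.24350054  18.37953853  45.        ] [642.9853408   23.46002976   0.        ] [641.2549329   18.82431684  45.        ]
beaker [ 766.28652885 -105.51224343    0.        ] [ 767.41243332 -105.28599852    0.        ]
reag cap [ 575.03707729 -360.66067347  150.        ] [ 588.44844373 -360.84594779    0.        ]
wall [631.0517654  194.34484007  30.        ]
wall [620.36249248 351.15403127  30.        ]
wall [391.4179886  334.13307274  30.        ]
wall [403.79768814 170.927796    30.        ]
```

```bash
cat >> h.py <<'E'
O=np.array([519,188.]);D=np.array([-0.079,0.997]);D/=np.linalg.norm(D);E=np.array([-D[1],D[0]])
def tr(p): p=np.array(p[:2],float)-O; return np.array([p@D,p@E])
def wr(t): return O+t[0]*D+t[1]*E
def delta(xy,z,yaw):
    s=manip.read_state();y0=s["eef_rot"][2];p=s["eef_pos"]
    d=np.array(xy)-p[:2];X=np.array([np.cos(y0),np.sin(y0)]);Y=np.array([np.sin(y0),-np.cos(y0)])
    tw=-(yaw-y0);tw=(tw+np.pi)%(2*np.pi)-np.pi
    return np.round([d@X,d@Y,p[2]-z,tw],3)
def plan(cap,tgt,off=24,back=30):
    g=wr(tgt);c=np.array(cap[:2],float);u=(g-c);L=np.linalg.norm(u);u/=L
    yaw=np.arctan2(u[1],u[0]);s=c-u*(off+back)
    print("start",np.round(s),"yaw",round(yaw,3),"travel",round(L+back,1));return s,yaw,L+back
E
python3 - <<'E'
from h import *
for n,c,t in [("A",(436,-24),(90,68)),("B",(461,-164),(90,12)),("C",(612,-179),(90,-44))]:
    print(n,tr(c)); s,y,L=plan(c,t); print(delta(s,120,y),delta(s,20,y))
E
```

```text
A [-204.78140392   99.48656496]
start [435. -78.] yaw 1.543 travel 326.5
[-440.613 -522.428   99.139    1.358] [-440.613 -522.428  199.139    1.358]
B [-346.31871287   85.62329776]
start [ 456. -218.] yaw 1.483 travel 472.5
[-494.919 -653.08    99.139    1.419] [-494.919 -653.08   199.139    1.419]
C [-373.199353    -63.72003549]
start [ 619. -233.] yaw 1.692 travel 493.6
[-656.095 -628.924   99.139    1.209] [-656.095 -628.924  199.139    1.209]
```

Request:
jog_arm --deltas "-38 -45 5 0.13 24; -76 -90 10 0.26 24; -114 -135 20 0.39 24; -152 -180 30 0.52 24; -190 -225 40 0.66 24; -228 -270 50 0.8 24; -266 -315 60 0.94 24; -304 -360 70 1.08 24; -342 -405 80 1.22 24; -380 -450 90 1.358 24" --squeeze 20

```text
clock: 1.45
eef_pos: [393.5, 4.9, 129.4]
eef_rot: [3.141, -0.0, 1.539]
wrist_force: [1.1, 0.0, -0.0]
finger_gap: 23.8
```

Run:
```python
from h import *
print(delta((435,-78),20,1.543)); s=manip.read_state();print(s["eef_pos"],s["eef_rot"],s["finger_gap"],s["clock"])
```

```text
[-8.15060e+01  4.41280e+01  1.09368e+02 -4.00000e-03]
[393.49289527   4.87145717 129.36756472] [ 3.14072610e+00 -4.70476951e-05  1.53891598e+00] 23.782667381455994 1.45
```

Request:
jog_arm --deltas "-40 22 0 0 24; -81 44 0 0 24; -81 44 30 0 24; -81 44 60 0 24; -81 44 85 0 24; -81 44 100 0 24; -81 44 106 0 24; -81 44 109 0 24; -81 44 109 0 24; -81 44 109 0 24"

```text
clock: 2.7
eef_pos: [435.0, -75.4, 21.0]
eef_rot: [3.141, 0.0, 1.544]
wrist_force: [0.4, 0.6, -1.1]
finger_gap: 24.3
```

Run:
```python
from h import *
look(save="b")
for q in [(-24,)]: pass
s=manip.read_state();print(s["eef_pos"],s["eef_rot"],s["wrist_force"])
p,d=optics.camera("wrist");cv2.imwrite("pics/b_wrist.png",p[:,:,::-1])
a=cv2.imread("pics/b_top.png");b=cv2.imread("pics/b_scene.png");cv2.imwrite("pics/b2.png",np.hstack([a[100:400,:400],b[80:380,130:530]]))
```

```text
top blue [315. 285.] [ 459. -167.   11.] 320.5
top blue [321. 205.] [ 610. -179.   11.] 371.0
top blue [532. 146.] [ 734. -602.   11.] 117.0
scene blue [ 13. 247.] [ 737. -565.   11.] 32.5
scene blue [240. 211.] [ 615. -180.   11.] 384.0
scene blue [256. 165.] [ 464. -165.   11.] 286.5
scene blue [322. 162.] [440. -25.  11.] 283.0
scene blue [527.  14.] [-763.  870.   11.] 1161.5
[434.85436849 -75.31163255  20.80189366] [3.14097804e+00 1.44832928e-04 1.54382863e+00] [-0.47942678  0.30568543  0.24254911]
```

View pics/b2.png

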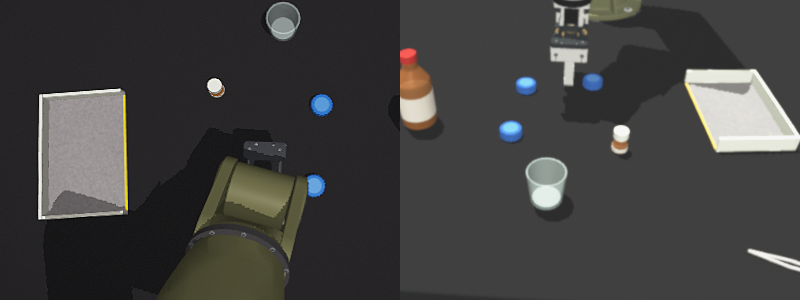

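View pics/b_wrist.png

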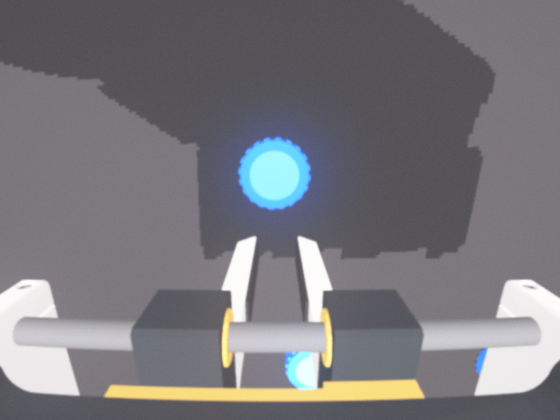

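The wrist view shows the cap at (275,175), centred ahead of the two tips at u 247 and 307. I'll push now.

Request:
jog_arm --deltas "8 0 0 0 24; 18 0 0 0 24; 30 0 0 0 24; 48 0 0 0 24; 66 0 0 0 24; 84 0 0 0 24; 102 0 0 0 24; 120 0 0 0 24; 136 0 0 0 24; 150 0 0 0 24"

```text
clock: 4.1
eef_pos: [438.7, 75.7, 20.5]
eef_rot: [3.142, 0.0, 1.544]
wrist_force: [-0.0, -0.1, -0.6]
finger_gap: 24.0
```

Run:
```python
from h import *
look(("scene",),save="c")
s=manip.read_state();print(s["eef_pos"],s["eef_rot"],s["wrist_force"])
p,d=optics.camera("wrist");cv2.imwrite("pics/c_wrist.png",p[:,:,::-1])
```

```text
scene blue [ 13. 247.] [ 737. -565.   11.] 32.5
scene blue [240. 211.] [ 615. -180.   11.] 382.0
scene blue [256. 165.] [ 464. -165.   11.] 287.5
scene blue [383. 166.] [446. 102.  11.] 206.0
scene blue [527.  14.] [-763.  870.   11.] 1161.5
[438.71810681  76.65985141  20.48282984] [ 3.14147641e+00 -2.17996015e-04  1.54458607e+00] [0.44378469 0.25889314 0.35136055]
```

View pics/c_wrist.png

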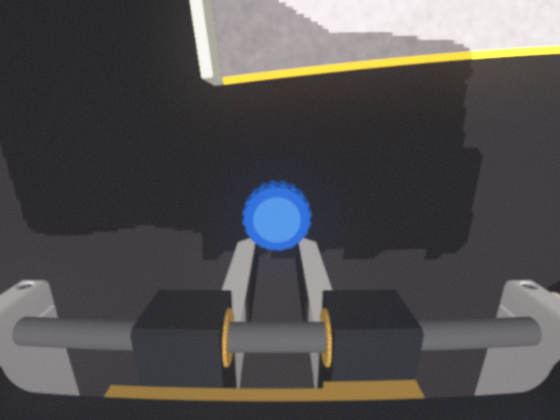

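Request:
jog_arm --deltas "8 0.5 0 0.03 24; 20 2 0 0.06 24; 36 4 0 0.1 24; 54 6 0 0.1 24; 72 8 0 0.1 24; 90 10 0 0.1 24; 108 12 0 0.1 24; 126 14 0 0.1 24; 144 16 0 0.1 24; 158 17 0 0.1 24"

```text
clock: 5.45
eef_pos: [460.1, 233.4, 20.4]
eef_rot: [3.142, -0.0, 1.444]
wrist_force: [0.1, 0.0, 0.3]
finger_gap: 24.1
```

Run:
```python
from h import *
look(("scene",),save="d")
s=manip.read_state();print(s["eef_pos"],s["eef_rot"],s["wrist_force"])
p,d=optics.camera("wrist");cv2.imwrite("pics/d_wrist.png",p[:,:,::-1])
```

```text
scene blue [ 13. 247.] [ 737. -565.   11.] 31.5
scene blue [240. 211.] [ 615. -179.   11.] 384.0
scene blue [458. 175.] [470. 259.  11.] 156.0
scene blue [256. 165.] [ 464. -165.   11.] 289.0
scene blue [529.  14.] [-770.  881.   11.] 1069.5
[460.18538272 234.35473295  20.50024274] [ 3.14125511e+00 -4.51799867e-04  1.44464348e+00] [-0.21819589  0.17671137 -0.14844348]
```

View pics/d_wrist.png

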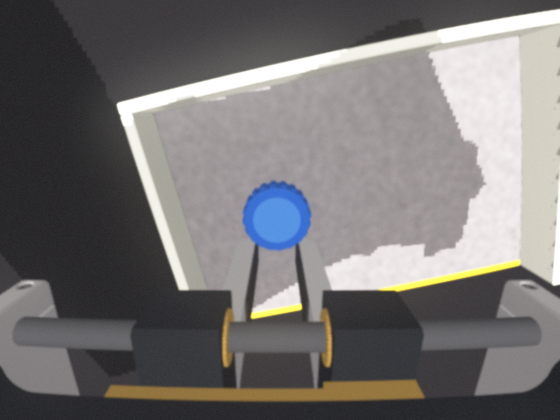

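Request:
jog_arm --deltas "6 0 0 0 24; 13 0 0 0 24; 19 0 0 0 24; 19 0 0 0 24; 0 0 0 0 24; -30 0 0 0 24; -40 0 -30 0 24; -40 0 -70 0 24; -40 0 -100 0 24; -40 0 -100 0 24"

```text
clock: 6.8
eef_pos: [455.6, 191.7, 122.2]
eef_rot: [3.138, -0.002, 1.443]
wrist_force: [0.4, 0.4, -0.1]
finger_gap: 23.8
```

Run:
```python
from h import *
look(("top","scene"),save="e")
s=manip.read_state();print(s["eef_pos"],s["eef_rot"],s["wrist_force"])
S,y,L=plan((461.5,-164),(60,0));print(tr((479,-0)),delta(S,120,y))
a=cv2.imread("pics/e_top.png");b=cv2.imread("pics/e_scene.png");cv2.imwrite("pics/e2.png",np.hstack([a[100:400,:400],b[80:380,130:530]]))
```

```text
top blue [313. 285.] [ 459. -164.   11.] 398.0
top blue [321. 205.] [ 610. -179.   11.] 370.5
top blue [532. 146.] [ 734. -602.   11.] 117.0
scene blue [ 13. 247.] [ 737. -565.   11.] 31.5
scene blue [240. 211.] [ 615. -180.   11.] 382.0
scene blue [465. 176.] [470. 274.  11.] 232.0
scene blue [256. 165.] [ 464. -165.   11.] 286.0
scene blue [527.  14.] [-762.  870.   11.] 1153.5
[454.46484166 191.61252613 119.68545363] [-3.14095323e+00  4.23720073e-04  1.44326350e+00] [-0.33209598 -0.05804763 -0.4394926 ]
start [ 455. -218.] yaw 1.443 travel 445.2
[-184.25296982   54.72515978] [-4.0583e+02  5.2213e+01 -3.1500e-01 -0.0000e+00]
```

View pics/e2.png

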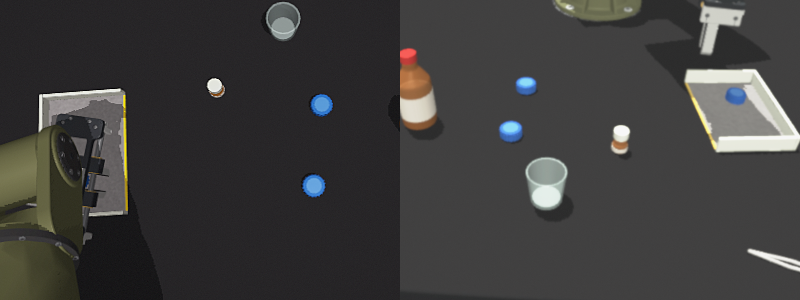

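The scene view (right half) shows the first cap flat in the tray, with the vial and beaker unmoved. Next is the cap at (461,-164).

Request:
jog_arm --deltas "-50 7 0 0 24; -110 14 0 0 24; -170 22 0 0 24; -230 30 0 0 24; -290 38 0 0 24; -350 45 0 0 24; -390 52 0 0 24; -406 52 0 0 24; -406 52 40 0 24; -406 52 70 0 24"

```text
clock: 8.15
eef_pos: [454.1, -215.9, 48.3]
eef_rot: [-3.14, -0.001, 1.444]
wrist_force: [0.4, -0.0, 0.5]
finger_gap: 23.7
```

Request:
jog_arm --deltas "0 0 15 0 24; 0 0 25 0 24; 0 0 29 0 24; 0 0 29 0 24; 8 0 29 0 24; 16 0 29 0 24; 16 0 29 0 24; 16 0 29 0 24; 16 0 29 0 24; 16 0 29 0 24"

```text
clock: 9.4
eef_pos: [457.1, -201.1, 21.5]
eef_rot: [3.142, 0.0, 1.444]
wrist_force: [0.1, 0.4, 0.0]
finger_gap: 24.2
```

Run:
```python
from h import *
s=manip.read_state();print(s["eef_pos"],s["eef_rot"],s["wrist_force"])
p,d=optics.camera("wrist");cv2.imwrite("pics/f_wrist.png",p[:,:,::-1])
```

```text
[ 457.08640013 -201.12188082   21.45714063] [3.14154910e+00 4.94375333e-05 1.44359425e+00] [0.07205604 0.4009789  0.02778866]
```

View pics/f_wrist.png

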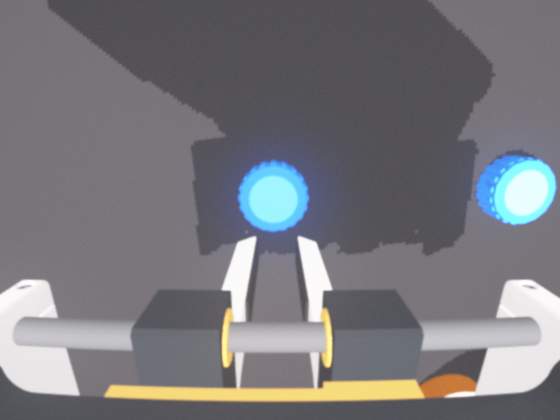

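The cap at (273,196) is centred to within 3 mm, so I'll push.

Request:
jog_arm --deltas "8 -1 0 0 24; 18 -1 0 0 24; 32 0 0 0 24; 50 0 0 0 24; 68 0 0 0 24; 86 0 0 0 24; 104 0 0 0 24; 122 0 0 0 24; 140 0 0 0 24; 156 0 0 0 24"

```text
clock: 10.7
eef_pos: [477.0, -45.0, 21.4]
eef_rot: [-3.142, 0.0, 1.444]
wrist_force: [-0.0, 0.3, 0.4]
finger_gap: 24.3
```

Request:
jog_arm --deltas "16 0 0 0 24; 34 0 0 0 24; 52 0 0 0 24; 70 0 0 0 24; 88 0 0 0 24; 106 0 0 0 24; 124 0 0 0 24; 142 0 0 0 24; 158 0 0 0 24; 168 0 0 0 24"

```text
clock: 11.95
eef_pos: [498.2, 121.4, 21.4]
eef_rot: [-3.142, 0.0, 1.444]
wrist_force: [-0.2, -0.6, 0.5]
finger_gap: 23.9
```

Run:
```python
from h import *
look(("scene",),save="g")
s=manip.read_state();print(s["eef_pos"],s["eef_rot"],s["wrist_force"])
p,d=optics.camera("wrist");cv2.imwrite("pics/g_wrist.png",p[:,:,::-1])
```

```text
scene blue [ 13. 247.] [ 737. -565.   11.] 31.5
scene blue [240. 211.] [ 615. -180.   11.] 382.0
scene blue [408. 184.] [508. 147.  11.] 246.0
scene blue [465. 177.] [477. 271.  11.] 156.0
scene blue [527.  14.] [-763.  870.   11.] 1161.5
[498.3018535  121.98209092  21.45593107] [ 3.14147792e+00 -1.74780316e-04  1.44446713e+00] [0.74454405 0.66018713 0.64595903]
```

View pics/g_wrist.png

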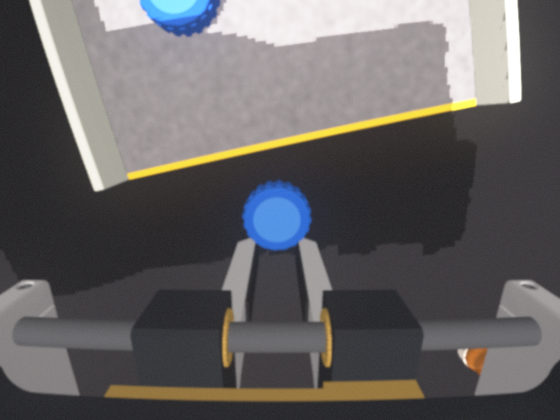

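Request:
jog_arm --deltas "10 0 0 0 24; 26 0 0 0 24; 42 0 0 0 24; 58 0 0 0 24; 74 0 0 0 24; 88 0 0 0 24; 98 0 0 0 24; 105 0 0 0 24; 105 0 0 0 24; 105 0 0 0 24"

```text
clock: 13.3
eef_pos: [511.4, 224.3, 21.4]
eef_rot: [-3.141, 0.0, 1.443]
wrist_force: [-0.3, 0.9, 0.5]
finger_gap: 23.9
```

Request:
jog_arm --deltas "-10 0 0 0 24; -30 0 0 0 24; -40 0 -30 0 24; -40 0 -70 0 24; -40 0 -100 0 24; -60 0 -100 0 24; -100 0 -100 0 24; -150 0 -100 0 24; -200 0 -100 0 24; -200 0 -100 0 24"

```text
clock: 14.55
eef_pos: [484.7, 22.5, 120.4]
eef_rot: [-3.14, 0.001, 1.439]
wrist_force: [0.2, 0.2, -0.7]
finger_gap: 24.1
```

Run:
```python
from h import *
look(("top","scene",),save="i")
s=manip.read_state();print(s["eef_pos"],s["eef_rot"],s["wrist_force"])
c=(612.5,-179.5)
S,y,L=plan(c,(-170,-42));print(delta(S,120,y))
a=cv2.imread("pics/i_top.png");b=cv2.imread("pics/i_scene.png");cv2.imwrite("pics/i2.png",np.hstack([a[100:400,:400],b[80:380,130:530]]))
```

```text
top blue [ 76. 279.] [466. 276.  11.] 383.5
top blue [ 92. 253.] [514. 249.  11.] 371.0
top blue [321. 205.] [ 610. -179.   11.] 372.5
top blue [532. 146.] [ 734. -602.   11.] 117.0
scene blue [ 13. 247.] [ 737. -565.   11.] 31.5
scene blue [240. 211.] [ 615. -180.   11.] 382.0
scene blue [461. 184.] [503. 257.  11.] 408.0
scene blue [527.  14.] [-763.  870.   11.] 1161.5
[485.42461693  25.18649757 120.70279705] [-3.14048872e+00  6.12155074e-05  1.44196230e+00] [ 0.46428642  0.11683382 -0.12845584]
start [ 623. -233.] yaw 1.758 travel 234.9
[-237.984  169.119    0.703   -0.316]
```

View pics/i2.png

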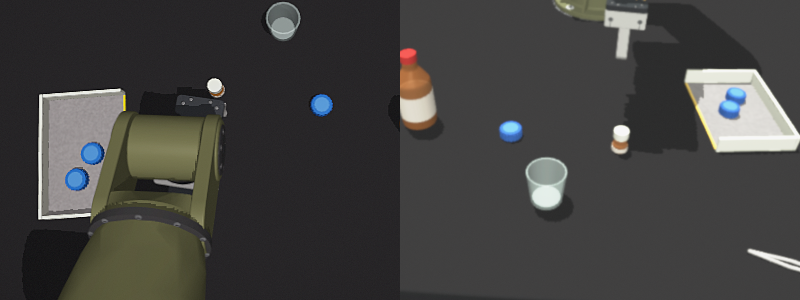

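Both caps are in the tray at top-view (76,279) and (92,253), and the vial is unmoved. Next is the third cap.

Request:
jog_arm --deltas "-30 20 0 -0.05 24; -75 53 0 -0.12 24; -120 85 0 -0.2 24; -165 117 0 -0.26 24; -210 149 0 -0.316 24; -238 169 0 -0.316 24; -238 169 20 -0.316 24; -238 169 50 -0.316 24; -238 169 75 -0.316 24; -238 169 85 -0.316 24"

```text
clock: 15.9
eef_pos: [622.6, -229.5, 33.9]
eef_rot: [-3.139, -0.002, 1.761]
wrist_force: [0.2, -0.8, -0.2]
finger_gap: 24.1
```

Request:
jog_arm --deltas "0 0 8 0 24; 0 0 15 0 24; 0 0 15 0 24; 8 0 15 0 24; 16 0 15 0 24; 16 0 15 0 24; 16 0 15 0 24; 16 0 15 0 24; 16 0 15 0 24; 16 0 15 0 24"

```text
clock: 17.15
eef_pos: [620.6, -215.7, 21.4]
eef_rot: [-3.142, -0.0, 1.76]
wrist_force: [0.3, 0.6, 0.2]
finger_gap: 24.2
```

Run:
```python
from h import *
s=manip.read_state();print(s["eef_pos"],s["eef_rot"],s["wrist_force"])
p,d=optics.camera("wrist");cv2.imwrite("pics/j_wrist.png",p[:,:,::-1])
```

```text
[ 620.55887396 -215.69340235   21.39798553] [-3.14153216e+00 -4.29957810e-06  1.75968231e+00] [0.30422449 0.57836746 0.22119477]
```

View pics/j_wrist.png

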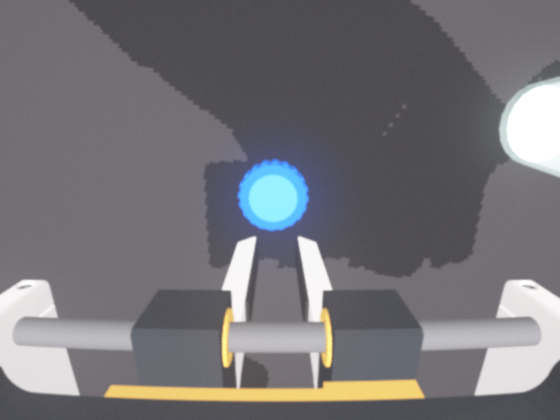

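The cap at (273,196) is centred and the beaker, upper right, is well clear.

Request:
jog_arm --deltas "8 -1 0 0 24; 18 -1 0 0 24; 32 0 0 0 24; 50 0 0 0 24; 68 0 0 0 24; 86 0 0 0 24; 104 0 0 0 24; 122 0 0 0 24; 140 0 0 0 24; 156 0 0 0 24"

```text
clock: 18.45
eef_pos: [591.0, -61.2, 21.5]
eef_rot: [-3.142, -0.0, 1.76]
wrist_force: [-0.1, -0.4, -0.3]
finger_gap: 24.1
```

Run:
```python
from h import *
s=manip.read_state();print(s["eef_pos"],s["eef_rot"],s["wrist_force"])
y=s["eef_rot"][2];c=s["eef_pos"][:2]+24*np.array([np.cos(y),np.sin(y)]);print(c,tr(c));plan(c,(62,-48))
p,d=optics.camera("wrist");cv2.imwrite("pics/k_wrist.png",p[:,:,::-1])
```

```text
[591.04410092 -61.18351472  21.45721646] [-3.14156600e+00 -2.38929693e-05  1.75993725e+00] [-0.06381812 -0.3606524  -0.294699  ]
[586.53173599 -37.6115279 ] [-230.24092214  -49.49964301]
start [591. -91.] yaw 1.655 travel 322.2
```

View pics/k_wrist.png

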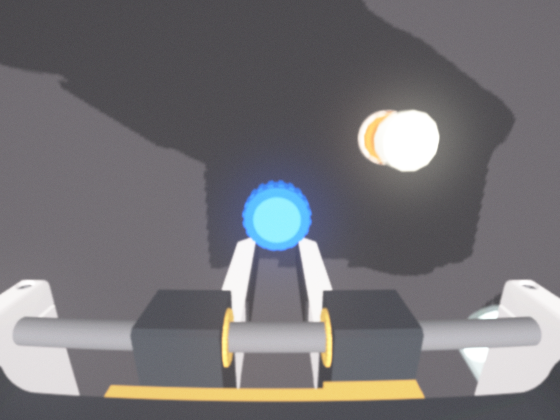

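The vial base is at about u=380, roughly 60 mm to the side and clear. I'll hold this heading past it, then turn towards the tray.

Request:
jog_arm --deltas "10 0 0 0 24; 24 0 0 0 24; 40 0 0 0 24; 56 0 0 0 24; 72 0 0 0 24; 88 0.5 0 0.04 24; 104 1.5 0 0.08 24; 120 3 0 0.12 24; 134 4.5 0 0.12 24; 144 6 0 0.12 24"

```text
clock: 19.75
eef_pos: [570.0, 81.1, 21.5]
eef_rot: [-3.142, 0.0, 1.641]
wrist_force: [0.6, 0.5, 0.0]
finger_gap: 23.8
```

Run:
```python
from h import *
s=manip.read_state();print(s["eef_pos"],s["eef_rot"],s["wrist_force"])
y=s["eef_rot"][2];c=s["eef_pos"][:2]+24*np.array([np.cos(y),np.sin(y)]);print(c,tr(c));plan(c,(62,-48))
p,d=optics.camera("wrist");cv2.imwrite("pics/l_wrist.png",p[:,:,::-1])
```

```text
[569.98587796  81.14814888  21.45840043] [-3.14157537e+00  4.82759360e-05  1.64114732e+00] [0.6227239  0.54205395 0.01058331]
[568.2988466  105.08878223] [-86.54627539 -42.59563974]
start [571.  51.] yaw 1.614 travel 178.6
```

View pics/l_wrist.png

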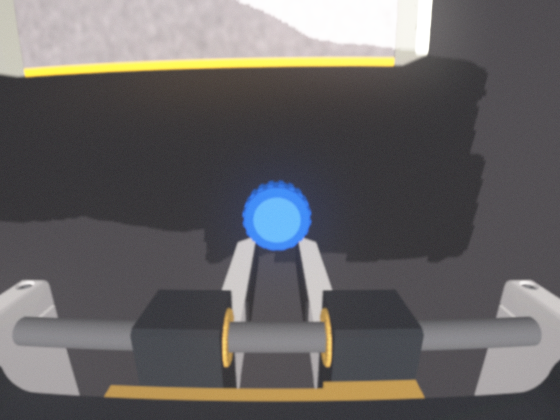

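Request:
jog_arm --deltas "10 0 0 0 24; 26 0 0 0 24; 44 1 0 0 24; 62 2 0 0 24; 80 3 0 0 24; 98 4 0 0 24; 116 4 0 0 24; 132 4 0 0 24; 142 4 0 0 24; 148 4 0 0 24"

```text
clock: 21.05
eef_pos: [563.8, 228.6, 21.4]
eef_rot: [-3.142, 0.0, 1.64]
wrist_force: [-0.0, -0.3, -1.0]
finger_gap: 24.1
```

Request:
jog_arm --deltas "0 0 0 0 24; -10 0 0 0 24; -30 0 0 0 24; -40 0 -30 0 24; -40 0 -70 0 24; -40 0 -100 0 24; -80 0 -130 0 24; -140 0 -130 0 24; -200 0 -130 0 24; -200 0 -130 0 24"

```text
clock: 22.3
eef_pos: [577.5, 23.6, 151.5]
eef_rot: [3.142, 0.0, 1.634]
wrist_force: [-0.8, 0.9, -0.3]
finger_gap: 24.1
```

Run:
```python
from h import *
look(("top","scene",),save="m")
for c in [(466,276),(514,249)]: print(tr(c))
a=cv2.imread("pics/m_top.png");b=cv2.imread("pics/m_scene.png");cv2.imwrite("pics/m2.png",np.hstack([a[80:380,:400],b[80:380,130:530]]))
```

```text
top blue [ 70. 276.] [470. 289.  11.] 103.5
top blue [ 84. 251.] [517. 265.  11.] 52.5
top blue [ 85. 228.] [561. 267.  11.] 88.0
top blue [532. 146.] [ 734. -602.   11.] 117.0
scene blue [ 13. 247.] [ 737. -565.   11.] 32.5
scene blue [463. 191.] [525. 254.  11.] 594.5
scene blue [527.  14.] [-763.  870.   11.] 1162.5
[91.91151178 45.88326495]
[61.20434993  0.16597925]
```

View pics/m2.png

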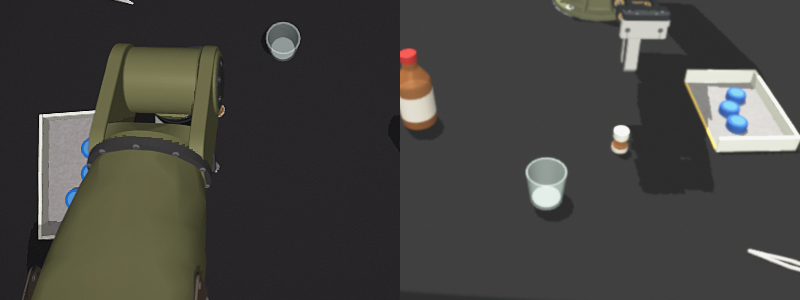

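Request:
jog_arm --deltas "-40 -20 -30 0 24; -90 -45 -60 0 24; -140 -70 -60 0 24; -180 -90 -60 0 24; -200 -100 -60 0 24; -200 -100 -60 0 24; -200 -100 -60 0 24; -200 -100 -60 0 24; -200 -100 -60 0 24; -200 -100 -60 0 24"

```text
clock: 23.65
eef_pos: [491.9, -177.5, 211.4]
eef_rot: [-3.142, -0.0, 1.64]
wrist_force: [-0.0, -0.1, -0.1]
finger_gap: 23.8
```

Run:
```python
from h import *
look(("top","scene",),save="n")
a=cv2.imread("pics/n_top.png");b=cv2.imread("pics/n_scene.png");cv2.imwrite("pics/n2.png",np.hstack([a[60:360,:400],b[80:380,130:530]]))
a0=cv2.imread("pics/top0.png");b0=cv2.imread("pics/scene0.png")
for n,i,j,(u,v,w,h) in [("vial t",a0,a,(203,174,28,28)),("vial s",b0,b,(338,203,26,34)),("beak t",a0,a,(262,98,42,46)),("beak s",b0,b,(252,236,50,55)),("reag s",b0,b,(122,125,50,87))]:
    print(n,cv2.phaseCorrelate(i[v:v+h,u:u+w].mean(2),j[v:v+h,u:u+w].mean(2)))
for q in [(466,276),(511,248),(559,250)]: print(tr(q))
```

```text
top blue [ 76. 279.] [466. 276.  11.] 383.5
top blue [ 92. 253.] [514. 249.  11.] 372.0
top blue [ 92. 228.] [562. 253.  11.] 363.0
top blue [532. 146.] [ 734. -602.   11.] 117.0
scene blue [ 13. 247.] [ 737. -565.   11.] 32.5
scene blue [463. 191.] [525. 254.  11.] 593.5
scene blue [527.  14.] [-763.  870.   11.] 1160.5
vial t ((-0.053283685638199074, -0.0011812574198177828), 0.9869906544244682)
vial s ((0.5621093166389652, 0.057290053206347835), 0.9592506237767212)
beak t ((0.5039583282906115, 0.005820454103179884), 0.9820181947799681)
beak s ((0.016384732722467987, 0.007727129503912522), 0.9610336189534274)
reag s ((-0.02462154992945642, -0.026358365887972468), 0.9479423974512372)
[91.91151178 45.88326495]
[60.44444492  3.23559558]
[ 58.64666962 -44.7724038 ]
```

View pics/n2.png

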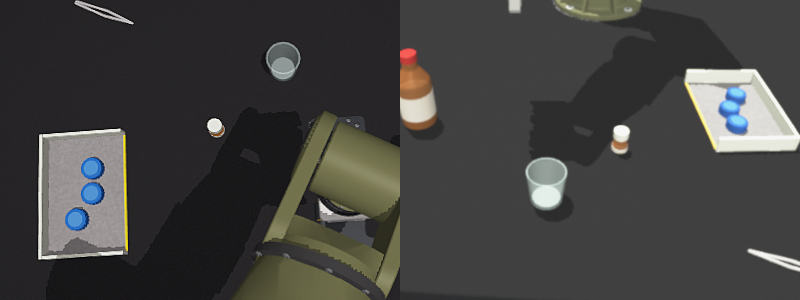

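All three caps lie flat, well inside the tray (top view (76,279), (92,253), (92,228)). The vial, beaker and bottle have not moved, so I'm handing in.

```bash
python3 -c "
from cell import workorder;print(workorder.sign_off())"
```

```text
the job is handed in; nothing more can be done
None
```

All three caps are in the tray and the job is handed in, at about 24 s of the 72 s allowed. I pushed each one along the bench with two slightly open fingertips and never gripped or lifted any of them.

- **Caps:** the last pictures put their centres at about (92, 46), (60, 3) and (59, -45) mm in the tray's frame. All three lie flat, at least 38 mm inside the open side and the walls.
- **Vial, beaker and reagent bottle:** comparing first and last pictures, all three stand where they were. Image shifts were at most 0.6 pixel. I compared the bottle in the scene view only.
- **Robot:** it was touching nothing at hand-in. The wrist force readings I took stayed within about 1 N.
- **Disagreement:** the top and scene cameras differed by about 5 mm in x, within what two 2 mm calibrations roughly allow and too small to matter here. In the last scene view the three caps merged into one blob, so the final centres come from the top view alone, with two of them shifted by 3 mm towards the scene camera's readings. Both pictures show the caps flat and inside.

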